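# Find the steel ring mandrel by its weight

### The job

One of the two look-alike ring mandrels in the case is solid steel for hammering on and the other is only aluminium: lift the case's lid right back onto its stop, lift each mandrel clear in turn to feel which is heavier, and lay the lighter one gently back in a cradle of the case. Finish holding the heavier one in the gripper, level and still, over the middle of the steel bench block and about a hand's breadth (10 cm) above it, with the lid left open and everything else on the bench and in the case left where it is; do not put the heavy mandrel down or let go of it at the end.

Things in the scene. Friction and masses are not known exactly. Their poses are not given: they have to be found in the camera images.
- mandrel_1: bright metal ring mandrel, looks and measures like the other; only the weight differs. Handle 48 mm long, 18 mm thick; 6 mm collar, 27 mm wide; then a 176 mm taper, 25 to 13 mm thick. Origin: on its axis at its centre of mass, on the taper 48 mm from the collar, 22 mm thick: grip there. y runs along it to the handle. Starts level in a cradle of the case, handle to the case's +y
- mandrel_2: bright metal ring mandrel, looks and measures like the other; only the weight differs. Handle 48 mm long, 18 mm thick; 6 mm collar, 27 mm wide; then a 176 mm taper, 25 to 13 mm thick. Origin: on its axis at its centre of mass, on the taper 48 mm from the collar, 22 mm thick: grip there. y runs along it to the handle. Starts level in a cradle of the case, handle to the case's +y
- case: wooden mandrel case, fixed, 200 (its x) x 270 (y) x 62 mm high, walls and floor 7 mm; origin: centre of its underside, x points away from the robot to the hinges. Inside, notched boards 14 mm thick at y +78 and -98 mm carry the mandrels side by side along y, 55 mm apart; between the boards the fingers have free room down to 8 mm above the bench. A narrow rear tray holds two rings
- cradle_front (a point): origin of a mandrel seated in the front cradle: 40 mm above the bench, 53 mm nearer the robot than the case's centre, 40 mm from the inside of the front wall; axes as the case. A cradle is two V notches open upwards, 33 mm wide at the top, that centre what is lowered into them
- cradle_rear (a point): the same for the rear cradle: 40 mm above the bench, 2 mm beyond the case's centre, 98 mm from the hinge axis, 40 mm from the 47 mm high wall of the rear tray; axes as the case
- lid (a joint): angle of the case's lid, rad: 0 closed (so at the start), 2.0 fully open, leaning back on its stop hinges. Lid 202 x 274 x 10 mm, about 0.32 kg; the hinge turns almost freely, so it falls shut if let go before upright (1.57) and falls softly onto its stop once past about 1.7
- lid_hinge (a point): middle of the lid's hinge axis, at the top of the case's far wall, 63 mm above the bench; the axis runs along the case's y; axes as the case
- lid_knob (a point): centre of the brass barrel pull in front of the middle of the lid's front edge, on a 10 mm neck: a 16 mm thick, 26 mm long cylinder lying along the case's y. This point is 24 mm out from the lid's edge, 226 mm from the hinge axis and 68 mm above the bench when closed, with free room below. It can be lifted and pushed from below with shut, tilted fingers, or pinched by its flat ends
- bench_block: steel bench block 100 x 100 mm on a 112 mm square black rubber base, fixed; its top is 34 mm above the bench; origin: centre of its underside
- block_top (a point): centre of the bench block's top face
- ring_1: plain brass ring, 23 mm outside, 6 mm high, lying in the narrow rear tray of the case; a bystander
- ring_2: plain brass ring, 21 mm outside, 6 mm high, lying in the narrow rear tray of the case; a bystander
- ring_clamp: wooden ring clamp lying on the bench between the case and the bench block, 135 x 24 x 19 mm; a bystander
- dapping_block: brass doming cube of 50 mm standing on the bench; a bystander
- chasing_hammer: small hammer with wooden handle lying on the bench, 235 mm long, at most 25 mm high; a bystander
- pliers: pliers with black grips lying on the bench near the robot, 150 mm long, 14 mm high; a bystander
- flux_jar: amber jar with white cap, 54 mm wide, 62 mm high; a bystander
- punch_stand: dark wooden block 75 x 130 x 40 mm with eight steel doming punches standing in it, 95 mm high in all; a bystander
Mind the look-alikes: they are no part of the job. Of the things like the bench_block, leave any that is orange or pink; of the rest the larger one is meant.

How it is judged:
By the outcome, as a careful person would: the job done as asked, in the order asked, and still so for the second after the job is handed in, while the arm keeps its last pose, push and grip.
It also fails if it takes over 72 s, if anything falls off the work surface, if the arm or the gripper's body presses on something with over 40 N, if the wrist force passes 120 N, or if a joint passes its speed limit or range.

### The arm

A 6-joint arm with a two-finger parallel gripper is mounted at the origin on the work surface. World frame = base frame: x ahead of the robot, y to its left, z up, the work surface at z = 0. Lengths are in m, angles in rad, forces in N, time in s.
With the tool pointing down it reaches from about 0.25 to 0.775 m from the base axis. Payload 4 kg.
Tool frame: the origin (TCP) lies at the very end of the fingers, on their centre line; the grasp point (between the pads) lies 19 mm behind it (pinch_z is the distance from the TCP to the grasp point, in m); z points along the fingers, x is the direction in which the jaws open and shut, and the axes are right-handed (so a half turn about z gives the same grasp; the last joint's range is limited). The gripper opens to 94 mm and grips with 3 to 60 N. Pads are 16 mm wide; open, the fingers measure 119 mm over their backs; the gripper's body (75 mm by 177 mm) begins 78 mm behind the grasp point.
Start: joints at [-1.224, 0.087, 1.371, -0, 1.684, -0.103], TCP at [0.239, -0.495, 0.206] pointing down, gripper open.
Joint ranges: [-3.1, 3.1], [-0.76, 2.03], [0.27, 2.55], [-1.08, 4.22], [0.17, 2.65], [-2.57, 2.57]. Speed limits (rad/s): [2.79, 2.79, 3.14, 3.14, 3.14, 3.14].

### API

Orientations are given as a rotation vector (axis times angle).
In Python, from workcell import * gives the robot as it stands.
- The arm moves only by the tool drive_tool, never from a script. Its argument "steps" is a list of rows, each an object with "slide": the shift along the tool's x, y, z in mm, a list of three; "spin": the turn about the tool's z in degrees. In form: [{"slide": [dx, dy, dz], "spin": spin}, ...]. A call has 1 to 10 rows; each row shifts and turns the commanded pose from where the row before left it, along the tool's axes as they then stand; what a row does not reach is not made up. A row lasts 1/12 s, in which the tool goes at most 41.7 mm and 7.16 degrees, less where a joint would pass 70% of its speed; a pose out of reach is approached as far as the arm can. A call is refused whole if a number of a shift passes 41.7 or a number of a turn 7.16, either way. A call with a gripper value outside its range is refused whole. "hand" is the opening, from 0 (shut) to 1 (fully open), set as the call begins (left out, the last holds). The fingers move at their own pace and stop on an object; "force" is the grip in N (left out, the last holds). Time passes only in rows, so rows that do not move let the fingers close. It gives the time, the measured TCP pose, the force and the opening at its end, in the units of the state.
- observe(): the state, without advancing time (a new reading comes with each control period).
- read_camera(name): name is "scene" or "side" or "wrist"; returns the picture (420x560x3 uint8, red, green, blue); there is no depth.
- get_calibration(name): a dict with "fx", "fy", "cx", "cy" (pixels), "world_to_cam" (4x4, takes a point from world to camera coordinates); the wrist camera has in their place "T_tool_cam" (4x4, takes a point from camera to tool coordinates, whose origin is the TCP and whose axes are the tool frame's). Camera axes: x right, y up, looking along -z (the intrinsics and any distortion apply to the point x, -y, -z); pixel columns grow to the right and rows downward; lengths in m; the calibration is good to about 2 mm. A picture is of the moment at which its call begins: read the wrist's pose just before it. get_calibration takes no time and is no camera call.
- sign_off(): hands the job in, once; it reports no verdict.
Trained networks look in the newest picture that a camera, given by its name, has taken for a name from the list of things; names that differ only in an ending like _2 or _b are one class to them, and where a whole thing is asked for, a point or a joint stands for the part that bears it (a point fixed in the world has none). Each returns a list of dicts, best first, with "p" (0 to 1); they miss things now and then, are a little off and sometimes report something else, mostly with a low value. They report only what shows in the picture. A call takes as long as a camera call. They do not tell look-alikes from the thing itself.
- search_frame(camera, query): "location" ([column, row] in pixels, amid what is visible of it).
- spot_point(camera, query): "location" ([column, row] in pixels: a listed point, or the origin of a listed thing).
The state is a dict: "clock": time; "joint_pos": joint angles; "joint_vel": joint speeds; "joint_efforts": joint torques, N m; "tcp_pos": TCP position; "orientation": TCP orientation; "ft_force": force on the tool from outside, world axes, zero at the start; "moment": the same for the moment, N m; "finger_gap": opening from 0.0 (shut) to 1.0 (fully open).
Only numpy, scipy, OpenCV 4.12 (cv2) and the standard library are available. Lean on these libraries where they do the work, as an engineer would, in place of code of your own. Each camera call takes 0.05 s, during which the arm holds its last target. There are 200 camera calls.

## Working session

There is one attempt and no reset: what is moved stays moved. The work goes in short steps, Python scripts to look and compute and a tool call to move; the robot and the scene stay as the last step left them, time stands still between calls to the robot, and variables do not carry over. Pictures are saved under pics/ and viewed, about 8 in all and at most 12, crops included, and the job is handed in when it is done.

Besides the shell and the picture viewer there is one more tool, called after ">>>" by a JSON object that holds its "api" and its "payload", one argument or row to a line. drive_tool: Moves the arm, as the interface text tells. Its arguments: {"type":"object","properties":{"steps":{"type":"array"},"hand":{"type":"number"},"force":{"type":"number"}},"required":["steps"]}

```bash
mkdir -p pics
python3 - <<'E'
from workcell import *
import cv2,numpy as np
print(observe())
for c in ["scene","side"]:
    im=read_camera(c); cv2.imwrite(f"pics/{c}0.png",im[:,:,::-1])
    k=get_calibration(c); print(c,{a:(np.round(b,4).tolist()) for a,b in k.items()})
    for q in ["lid_knob","lid_hinge","case","bench_block","block_top"]:
        print(q,[(np.round(d["location"],1).tolist(),round(d["p"],2)) for d in spot_point(c,q)[:4]])
k=get_calibration("wrist");print(k)
E
```

```text
{'clock': 0.0, 'joint_pos': array([-1.22412331e+00,  8.79592621e-02,  1.37224597e+00, -3.33851468e-05,
        1.68358112e+00, -1.03095026e-01]), 'joint_vel': array([ 0.00118835,  0.00141277, -0.00079925,  0.00115466,  0.00123727,
        0.00183897]), 'joint_efforts': array([-7.77727873e-04, -3.40186930e+01, -3.02426684e+01,  7.14186486e-02,
        3.29769740e-02, -1.60724262e-04]), 'tcp_pos': array([ 0.2389181 , -0.49479289,  0.20430605]), 'orientation': array([-2.65974563,  1.6694388 ,  0.0027455 ]), 'ft_force': array([ 0.09842569, -0.26658981,  0.23368491]), 'moment': array([0.10525337, 0.03080476, 0.00967959]), 'finger_gap': 1.0006137237528174}
scene {'fx': 502.4418, 'fy': 502.4418, 'cx': 278.0928, 'cy': 207.1515, 'world_to_cam': [[0.8494, 0.5277, -0.01, -0.4179], [-0.449, 0.7323, 0.512, 0.2383], [0.2774, -0.4304, 0.8589, -1.6272], [0.0, 0.0, 0.0, 1.0]]}
lid_knob [([286.1, 161.4], 0.7)]
lid_hinge [([352.5, 193.8], 0.65)]
case [([319.8, 197.2], 0.8)]
bench_block [([158.7, 278.1], 0.77), ([278.2, 314.2], 0.67), ([142.2, 340.8], 0.66), ([223.7, 294.1], 0.6)]
block_top [([219.9, 28
[... 373 characters left out ...]
 [([247.0, 254.9], 0.63)]
bench_block [([383.8, 148.1], 0.86), ([333.0, 166.4], 0.85), ([387.6, 183.5], 0.85), ([287.7, 159.6], 0.72)]
block_top [([383.4, 141.1], 0.93), ([388.2, 177.1], 0.75), ([335.8, 163.0], 0.74), ([289.5, 158.0], 0.57)]
{'fx': 320.91186232044333, 'fy': 320.91186232044333, 'cx': 286.1968054074856, 'cy': 208.0225810781858, 'T_tool_cam': array([[ 9.99999877e-01,  3.17887251e-04,  3.79994087e-04,
         2.59293664e-05],
       [ 4.06852610e-04, -9.64592907e-01, -2.63742978e-01,
        -7.69816505e-02],
       [ 2.82699070e-04,  2.63743100e-01, -9.64592918e-01,
        -1.79038999e-01],
       [ 0.00000000e+00,  0.00000000e+00,  0.00000000e+00,
         1.00000000e+00]])}
```

View pics/scene0.png

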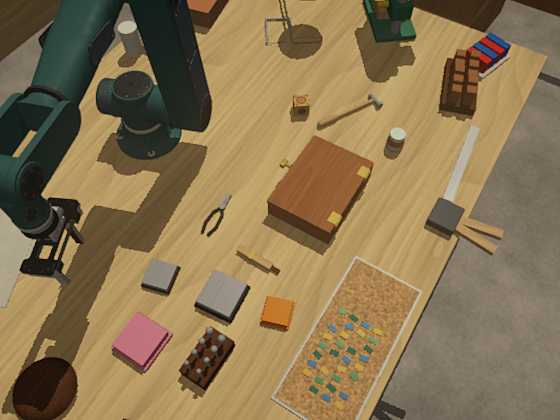

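View pics/side0.png

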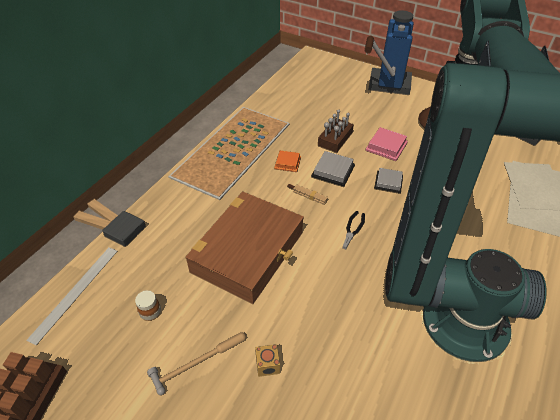

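```bash
cat > h.py <<'E'
from workcell import *
import cv2,numpy as np
from scipy.spatial.transform import Rotation as R
K={c:get_calibration(c) for c in ["scene","side","wrist"]}
def cam(c,s=None):
    k=K[c]
    if c=="wrist":
        s=s or observe(); T=np.eye(4);T[:3,:3]=R.from_rotvec(s["orientation"]).as_matrix();T[:3,3]=s["tcp_pos"]
        return np.linalg.inv(T@k["T_tool_cam"])
    return np.array(k["world_to_cam"])
def proj(c,P,s=None):
    k=K[c];W=cam(c,s);p=np.atleast_2d(P)@W[:3,:3].T+W[:3,3]
    return np.c_[k["cx"]+k["fx"]*p[:,0]/-p[:,2],k["cy"]+k["fy"]*-p[:,1]/-p[:,2]]
def ray(c,uv,s=None):
    k=K[c];W=cam(c,s);d=np.array([(uv[0]-k["cx"])/k["fx"],-(uv[1]-k["cy"])/k["fy"],-1])
    return -W[:3,:3].T@W[:3,3],W[:3,:3].T@d
def onz(c,uv,z,s=None):
    o,d=ray(c,uv,s);return o+d*(z-o[2])/d[2]
E
python3 - <<'E'
from h import *
for c,l in dict(scene=[([286.1,161.4],.068),([352.5,193.8],.063),([319.8,197.2],0),([219.9,288.9],.034),([280.5,307],.034),([138,337.5],.034)],side=[([289.4,253.5],.068),([214.4,224.5],.063),([247,254.9],0),([383.4,141.1],.034),([388.2,177.1],.034),([335.8,163],.034),([289.5,158],.034)]).items():
    for uv,z in l: print(c,uv,onz(c,uv,z).round(3))
E
```

```text
scene [286.1, 161.4] [0.462 0.094 0.068]
scene [352.5, 193.8] [0.68  0.099 0.063]
scene [319.8, 197.2] [0.59  0.077 0.   ]
scene [219.9, 288.9] [ 0.515 -0.325  0.034]
scene [280.5, 307] [ 0.676 -0.284  0.034]
scene [138, 337.5] [ 0.416 -0.538  0.034]
side [289.4, 253.5] [0.455 0.08  0.068]
side [214.4, 224.5] [0.684 0.093 0.063]
side [247, 254.9] [0.579 0.097 0.   ]
side [383.4, 141.1] [ 0.425 -0.516  0.034]
side [388.2, 177.1] [ 0.347 -0.357  0.034]
side [335.8, 163] [ 0.516 -0.335  0.034]
side [289.5, 158] [ 0.656 -0.281  0.034]
```

The scene shows the closed case with its knob at about (286,162) and its hinges at (364,172) and (335,218). There are four block-like things: grey small (160,276), grey large (222,295), pink (142,341) and orange (278,313). Pink and orange are excluded, so the larger grey one at (222,295) fits the description. I'll confirm it in a crop and measure the case in the same picture.

Run:
```python
import cv2,numpy as np
a=cv2.imread("pics/scene0.png")
A=cv2.resize(a[130:250,255:385],None,fx=4,fy=4,interpolation=cv2.INTER_CUBIC)
B=cv2.resize(a[250:330,130:260],None,fx=2,fy=2,interpolation=cv2.INTER_CUBIC)
A=A[:480]; o=np.zeros((480,800,3),np.uint8);o[:,:520]=A;o[:160,530:790]=B
cv2.imwrite("pics/crop.png",o)
```

```text
(no output)
```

View pics/crop.png

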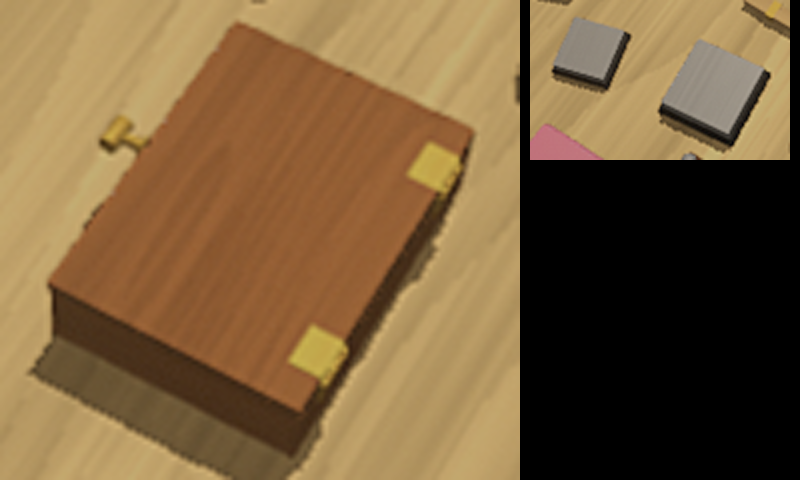

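Crop: both grey blocks have dark rubber bases, and the right-hand one at (222,295) is clearly larger, so it is the bench block. The lid's top corners are sharp enough to fit the pose.

Run:
```python
from h import *
C=[(314.5,135.5),(373.2,162.5),(330.5,232.5),(268,201.2)]
P=np.array([onz("scene",c,.073) for c in C]);print(P.round(3),P.mean(0).round(4))
ex=(P[1]+P[2]-P[0]-P[3]);ey=(P[0]+P[1]-P[2]-P[3]);print("len",np.linalg.norm(ex)/2,np.linalg.norm(ey)/2,"yaw",np.degrees([np.arctan2(ex[1],ex[0]),np.arctan2(-ey[0],ey[1])]))
print("knob",onz("scene",(284.2,163.5),.068))
B=[(217.5,270.5),(250,286),(230,316),(196,301.5)]
Q=np.array([onz("scene",c,.034) for c in B]);print(Q.round(3),Q.mean(0))
S=[(245,193),(304,221),(189,247)]
print(np.array([onz("side",c,.073) for c in S]).round(3))
```

```text
[[ 0.487  0.219  0.073]
 [ 0.683  0.221  0.073]
 [ 0.689 -0.048  0.073]
 [ 0.492 -0.052  0.073]] [0.5877 0.085  0.073 ]
len 0.19648365974830925 0.2696625050739942 yaw [0.96541294 1.09630631]
knob [0.46110777 0.08506143 0.068     ]
[[ 0.48  -0.286  0.034]
 [ 0.578 -0.277  0.034]
 [ 0.579 -0.372  0.034]
 [ 0.483 -0.386  0.034]] [ 0.52989008 -0.33032547  0.034     ]
[[ 0.672 -0.043  0.073]
 [ 0.473 -0.034  0.073]
 [ 0.69   0.196  0.073]]
```

>>> {"api": "drive_tool", "payload": {
  "steps": [
    {"slide": [0,0,-20],"spin": 6.5},
    {"slide": [0,0,-20],"spin": 6.5},
    {"slide": [0,0,-20],"spin": 6.5},
    {"slide": [0,0,-20],"spin": 6.5},
    {"slide": [-35,-13,0],"spin": 0},
    {"slide": [-35,-13,0],"spin": 0},
    {"slide": [-35,-13,0],"spin": 0},
    {"slide": [-35,-13,0],"spin": 0},
    {"slide": [-35,-13,0],"spin": 0},
    {"slide": [-35,-13,0],"spin": 0}
  ],
  "hand": 1
}}

```text
clock: 1.43
tcp_pos: [0.3182, -0.284, 0.2857]
orientation: [-2.216, 2.227, -0.001]
ft_force: [0.6, -0.3, 0.7]
finger_gap: 0.999
```

>>> {"api": "drive_tool", "payload": {
  "steps": [
    {"slide": [-35,-13,0],"spin": 0},
    {"slide": [-35,-13,0],"spin": 0},
    {"slide": [-35,-13,0],"spin": 0},
    {"slide": [-35,-13,0],"spin": 0},
    {"slide": [-35,-13,0],"spin": 0},
    {"slide": [-35,-13,0],"spin": 0},
    {"slide": [-35,-13,0],"spin": 0},
    {"slide": [-35,-13,0],"spin": 0},
    {"slide": [-35,-13,0],"spin": 0},
    {"slide": [0,0,0],"spin": 0}
  ]
}}

```text
clock: 2.27
tcp_pos: [0.4371, 0.0344, 0.2851]
orientation: [-2.225, 2.214, 0.003]
ft_force: [-0.3, -0.1, -0.7]
finger_gap: 0.997
```

Run:
```python
from h import *
s=observe(); im=read_camera("wrist"); cv2.imwrite("pics/w1.png",im[:,:,::-1])
print(s["tcp_pos"],R.from_rotvec(s["orientation"]).as_matrix().round(3).tolist())
for q,z in [("lid_knob",.068),("lid_hinge",.063),("case",0)]:
    for d in spot_point("wrist",q)[:2]: print(q,d["location"],d["p"],onz("wrist",d["location"],z,s).round(4))
```

```text
[0.43713919 0.03442587 0.28512393] [[0.005, -1.0, 0.0], [-1.0, -0.005, 0.003], [-0.003, -0.0, -1.0]]
lid_knob [245.9, 161.6] 0.7 [0.4648 0.0851 0.068 ]
case [247.5, 65.3] 0.76 [0.5848 0.0879 0.    ]
```

View pics/w1.png

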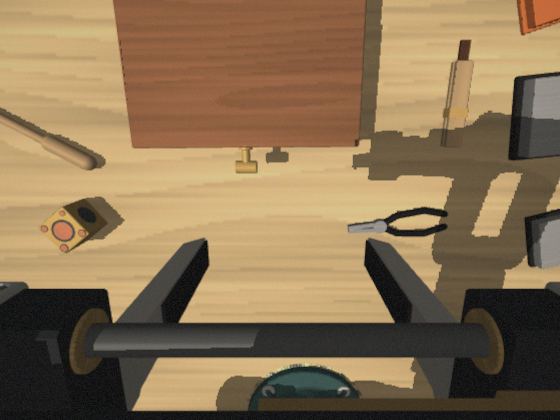

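The wrist view shows the lid's front edge from (133,147) to (357,146), and the knob barrel at (246,167).

Run:
```python
from h import *
s=observe()
for uv,z in [((133,147),.073),((357.5,146),.073),((246,167),.070),((246,148),.068)]: print(uv,onz("wrist",uv,z,s).round(4))
```

```text
(133, 147) [0.4829 0.2122 0.073 ]
(357.5, 146) [ 0.4827 -0.0576  0.073 ]
(246, 167) [0.4577 0.0777 0.07  ]
(246, 148) [0.4806 0.077  0.068 ]
```

>>> {"api": "drive_tool", "payload": {
  "steps": [
    {"slide": [-11,-5,31],"spin": 0},
    {"slide": [-11,-5,31],"spin": 0},
    {"slide": [-11,-5,31],"spin": 0},
    {"slide": [-11,-5,31],"spin": 0},
    {"slide": [0,0,0],"spin": 0},
    {"slide": [0,0,0],"spin": 0}
  ],
  "hand": 0.6
}}

```text
clock: 2.97
tcp_pos: [0.4552, 0.0714, 0.1603]
orientation: [2.213, -2.225, -0.004]
ft_force: [0.1, -0.7, 1.1]
finger_gap: 0.619
```

Run:
```python
from h import *
s=observe(); im=read_camera("wrist"); cv2.imwrite("pics/w2.png",im[:,:,::-1])
print(s["tcp_pos"],s["finger_gap"])
for q,z in [("lid_knob",.068)]:
    for d in spot_point("wrist",q)[:2]: print(q,d["location"],d["p"],onz("wrist",d["location"],z,s).round(4))
```

```text
[0.45515146 0.07136921 0.16027936] 0.6192277118500111
lid_knob [270.3, 205.7] 0.61 [0.4597 0.0854 0.068 ]
```

View pics/w2.png

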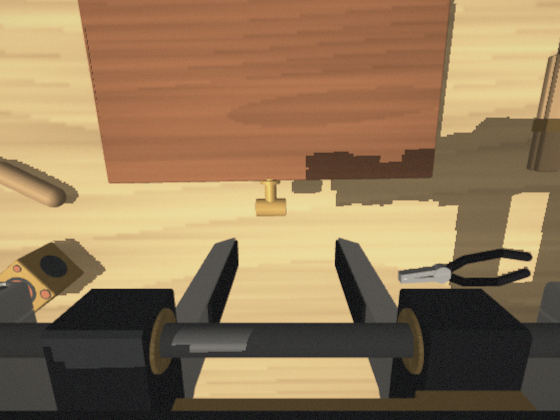

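Knob barrel spans columns 256–286 at row 207, so its centre is at about (0.459, 0.085). I'll descend astride it and close.

>>> {"api": "drive_tool", "payload": {
  "steps": [
    {"slide": [-7,-2,20],"spin": 0},
    {"slide": [-7,-2,20],"spin": 0},
    {"slide": [0,0,20],"spin": 0},
    {"slide": [0,0,20],"spin": 0},
    {"slide": [0,0,15],"spin": 0},
    {"slide": [0,0,10],"spin": 0},
    {"slide": [0,0,0],"spin": 0},
    {"slide": [0,0,0],"spin": 0}
  ]
}}

```text
clock: 3.73
tcp_pos: [0.4616, 0.0863, 0.0581]
orientation: [-2.215, 2.226, -0.003]
ft_force: [0.4, 0.7, 0.8]
finger_gap: 0.602
```

>>> {"api": "drive_tool", "payload": {
  "steps": [
    {"slide": [0,0,0],"spin": 0},
    {"slide": [0,0,0],"spin": 0},
    {"slide": [0,0,0],"spin": 0},
    {"slide": [0,0,0],"spin": 0},
    {"slide": [0,0,0],"spin": 0},
    {"slide": [0,0,0],"spin": 0}
  ],
  "hand": 0,
  "force": 15
}}

```text
clock: 4.23
tcp_pos: [0.4609, 0.0849, 0.0571]
orientation: [2.216, -2.224, 0.006]
ft_force: [0.2, -5.1, 2.2]
finger_gap: 0.278
```

Gripped: the gap is 26 mm, which matches the knob. Next I'll follow the lid's arc (radius 226 mm).

>>> {"api": "drive_tool", "payload": {
  "steps": [
    {"slide": [0,-1,-17],"spin": 0},
    {"slide": [0,-2.3,-16.8],"spin": 0},
    {"slide": [0,-3.5,-16.6],"spin": 0},
    {"slide": [0,-4.8,-16.3],"spin": 0},
    {"slide": [0,-6,-15.9],"spin": 0},
    {"slide": [0,-7.2,-15.4],"spin": 0},
    {"slide": [0,-8.3,-14.8],"spin": 0},
    {"slide": [0,-9.4,-14.2],"spin": 0},
    {"slide": [0,-10.4,-13.4],"spin": 0},
    {"slide": [0,-11.4,-12.6],"spin": 0}
  ]
}}

```text
clock: 5.07
tcp_pos: [0.5246, 0.0856, 0.2094]
orientation: [2.215, -2.224, 0.0]
ft_force: [0.9, -2.2, -3.4]
finger_gap: 0.276
```

>>> {"api": "drive_tool", "payload": {
  "steps": [
    {"slide": [0,-12.3,-11.7],"spin": 0},
    {"slide": [0,-13.2,-10.7],"spin": 0},
    {"slide": [0,-14,-9.7],"spin": 0},
    {"slide": [0,-14.6,-8.6],"spin": 0},
    {"slide": [0,-15.2,-7.5],"spin": 0},
    {"slide": [0,-15.8,-6.4],"spin": 0},
    {"slide": [0,-16.2,-5.1],"spin": 0},
    {"slide": [0,-16.5,-3.9],"spin": 0},
    {"slide": [0,-16.8,-2.7],"spin": 0},
    {"slide": [0,-16.9,-1.4],"spin": 0}
  ]
}}

```text
clock: 5.9
tcp_pos: [0.6765, 0.0874, 0.2774]
orientation: [-2.218, 2.223, 0.003]
ft_force: [-0.8, 2.7, -0.6]
finger_gap: 0.275
```

>>> {"api": "drive_tool", "payload": {
  "steps": [
    {"slide": [0,-17,0],"spin": 0},
    {"slide": [0,-17,1.2],"spin": 0},
    {"slide": [0,-16.8,2.4],"spin": 0},
    {"slide": [0,-16.6,3.7],"spin": 0},
    {"slide": [0,-14,4.2],"spin": 0},
    {"slide": [0,0,0],"spin": 0},
    {"slide": [0,0,0],"spin": 0},
    {"slide": [0,0,0],"spin": 0}
  ]
}}

```text
clock: 6.57
tcp_pos: [0.7584, 0.0884, 0.2656]
orientation: [-2.218, 2.219, 0.002]
ft_force: [0.5, 5.1, 1.3]
finger_gap: 0.277
```

>>> {"api": "drive_tool", "payload": {
  "steps": [
    {"slide": [0,0,0],"spin": 0},
    {"slide": [0,0,0],"spin": 0},
    {"slide": [0,0,0],"spin": 0},
    {"slide": [0,0,0],"spin": 0},
    {"slide": [0,0,-20],"spin": 0},
    {"slide": [0,0,-30],"spin": 0},
    {"slide": [0,10,-20],"spin": 0},
    {"slide": [0,30,0],"spin": 0},
    {"slide": [0,35,0],"spin": 0},
    {"slide": [0,35,0],"spin": 0}
  ],
  "hand": 0.6
}}

```text
clock: 7.4
tcp_pos: [0.647, 0.0855, 0.3348]
orientation: [2.216, -2.227, 0.0]
ft_force: [0.1, -0.5, 0.6]
finger_gap: 0.6
```

>>> {"api": "drive_tool", "payload": {
  "steps": [
    {"slide": [0,38,0],"spin": 0},
    {"slide": [0,38,0],"spin": 0},
    {"slide": [0,38,0],"spin": 0},
    {"slide": [0,25,0],"spin": 0},
    {"slide": [0,0,0],"spin": 0},
    {"slide": [0,0,0],"spin": 0}
  ]
}}

```text
clock: 7.9
tcp_pos: [0.5078, 0.0864, 0.337]
orientation: [-2.215, 2.225, -0.004]
ft_force: [0.2, 0.0, -0.9]
finger_gap: 0.607
```

Run:
```python
from h import *
s=observe(); im=read_camera("wrist"); cv2.imwrite("pics/w3.png",im[:,:,::-1])
print(s["tcp_pos"],s["finger_gap"],R.from_rotvec(s["orientation"]).as_matrix().round(4).tolist())
for q,z in [("cradle_front",.04),("cradle_rear",.04),("mandrel_1",.04)]:
    for d in spot_point("wrist",q)[:3]: print(q,d["location"],d["p"],onz("wrist",d["location"],z,s).round(4))
for c in ["scene","side"]:
    a=read_camera(c); cv2.imwrite(f"pics/{c}1.png",a[:,:,::-1])
    for d in spot_point(c,"mandrel_1")[:3]: print(c,d["location"],d["p"],onz(c,d["location"],.04).round(4))
    for d in spot_point(c,"lid_knob")[:1]: print(c,d["location"],d["p"])
    print(proj(c,[.684+.226*np.cos(1.12),.085,.063+.226*np.sin(1.12)]))
```

```text
[0.50783212 0.0863715  0.33699982] 0.6065306435712196 [[-0.0043, -1.0, 0.0031], [-1.0, 0.0043, -0.0002], [0.0002, -0.0031, -1.0]]
cradle_front [289.6, 158.5] 0.6 [0.5312 0.0814 0.04  ]
cradle_rear [94.1, 45.7] 0.71 [0.6842 0.3455 0.04  ]
cradle_rear [285.9, 119.9] 0.66 [0.5862 0.0866 0.04  ]
mandrel_1 [288.4, 160.0] 0.92 [0.529  0.0832 0.04  ]
mandrel_1 [287.5, 121.3] 0.8 [0.5842 0.0843 0.04  ]
scene [317.6, 185.0] 0.94 [0.5744 0.0874 0.04  ]
scene [304.7, 181.6] 0.61 [0.5362 0.078  0.04  ]
scene [351.8, 193.1] 0.39 [0.6727 0.1146 0.04  ]
scene [398.3, 169.6] 0.65
[[397.28110823 171.82485109]]
side [247.1, 245.8] 0.92 [0.577  0.0959 0.04  ]
side [266.3, 249.1] 0.7 [0.5262 0.0796 0.04  ]
side [175.3, 155.6] 0.98
[[175.68594531 154.22223363]]
```

View pics/w3.png

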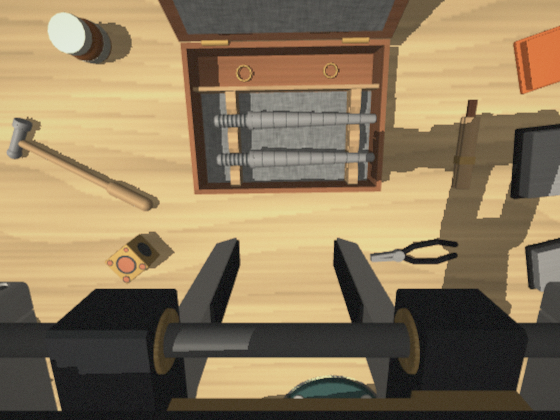

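The lid is on its stop: the predicted knob pixel for 2.0 rad matches in both cameras. The mandrels are at (288,159) in the front cradle and (287,120) in the rear. Next I'll turn the jaws across them and approach the front one.

>>> {"api": "drive_tool", "payload": {
  "steps": [
    {"slide": [0,0,0],"spin": -7},
    {"slide": [0,0,0],"spin": -7},
    {"slide": [0,0,0],"spin": -7},
    {"slide": [0,0,0],"spin": -7},
    {"slide": [0,0,0],"spin": -7},
    {"slide": [0,0,0],"spin": -7},
    {"slide": [0,0,0],"spin": -7},
    {"slide": [0,0,0],"spin": -7},
    {"slide": [0,0,0],"spin": -7},
    {"slide": [0,0,0],"spin": -7}
  ],
  "hand": 0.45
}}

```text
clock: 9.23
tcp_pos: [0.5088, 0.0866, 0.3356]
orientation: [3.094, -0.542, -0.0]
ft_force: [-0.6, -0.1, 0.0]
finger_gap: 0.455
```

>>> {"api": "drive_tool", "payload": {
  "steps": [
    {"slide": [0,0,0],"spin": -7},
    {"slide": [0,0,0],"spin": -7},
    {"slide": [0,0,0],"spin": -7},
    {"slide": [8,1,30],"spin": 0},
    {"slide": [8,1,30],"spin": 0},
    {"slide": [7,1,30],"spin": 0},
    {"slide": [0,0,30],"spin": 0},
    {"slide": [0,0,27],"spin": 0},
    {"slide": [0,0,0],"spin": 0},
    {"slide": [0,0,0],"spin": 0}
  ]
}}

```text
clock: 10.07
tcp_pos: [0.5308, 0.0839, 0.1872]
orientation: [3.141, 0.021, -0.006]
ft_force: [-0.4, -0.0, 0.4]
finger_gap: 0.447
```

Run:
```python
from h import *
s=observe(); im=read_camera("wrist"); cv2.imwrite("pics/w4.png",im[:,:,::-1])
print(s["tcp_pos"],s["finger_gap"],s["joint_pos"].round(2),R.from_rotvec(s["orientation"]).as_matrix().round(4).tolist())
for q,z in [("cradle_front",.04),("cradle_rear",.04),("mandrel_1",.04)]:
    for d in spot_point("wrist",q)[:3]: print(q,d["location"],d["p"],onz("wrist",d["location"],z,s).round(4))
```

```text
[0.53080346 0.0838631  0.18720087] 0.4472412231373589 [ 0.05  0.07  1.43 -0.    1.65  0.04] [[0.9999, 0.0135, -0.004], [0.0135, -0.9999, -0.0003], [-0.004, 0.0003, -1.0]]
cradle_front [288.7, 195.9] 0.87 [0.533  0.0846 0.04  ]
cradle_rear [340.9, 192.3] 0.78 [0.5872 0.0893 0.04  ]
mandrel_1 [285.8, 196.4] 0.94 [0.53   0.0841 0.04  ]
mandrel_1 [338.2, 197.1] 0.9 [0.5847 0.0841 0.04  ]
```

View pics/w4.png

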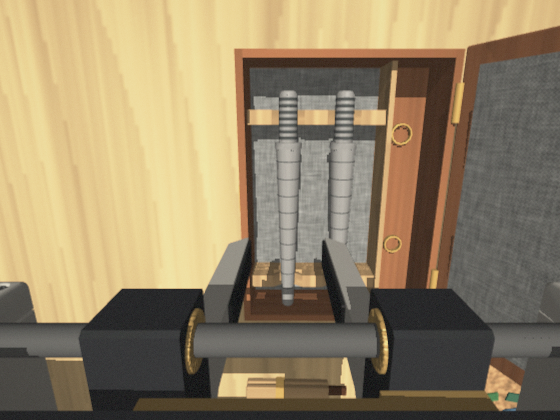

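Both mandrels lie straight along the tool's y, and the front one is centred between the fingers (column ~288). I'll descend, grip and lift it.

>>> {"api": "drive_tool", "payload": {
  "steps": [
    {"slide": [1,0,25],"spin": 0},
    {"slide": [0,0,30],"spin": 0},
    {"slide": [0,0,30],"spin": 0},
    {"slide": [0,0,25],"spin": 0},
    {"slide": [0,0,22],"spin": 0},
    {"slide": [0,0,18],"spin": 0},
    {"slide": [0,0,15],"spin": 0},
    {"slide": [0,0,0],"spin": 0},
    {"slide": [0,0,0],"spin": 0}
  ]
}}

```text
clock: 11.02
tcp_pos: [0.5334, 0.084, 0.0246]
orientation: [3.142, 0.021, 0.002]
ft_force: [1.2, 0.3, -0.5]
finger_gap: 0.448
```

>>> {"api": "drive_tool", "payload": {
  "steps": [
    {"slide": [0,0,0],"spin": 0},
    {"slide": [0,0,0],"spin": 0},
    {"slide": [0,0,0],"spin": 0},
    {"slide": [0,0,0],"spin": 0},
    {"slide": [0,0,0],"spin": 0}
  ],
  "hand": 0,
  "force": 35
}}

```text
clock: 11.43
tcp_pos: [0.5316, 0.084, 0.0251]
orientation: [3.141, 0.021, -0.004]
ft_force: [-5.6, -0.8, 6.0]
finger_gap: 0.22
```

>>> {"api": "drive_tool", "payload": {
  "steps": [
    {"slide": [0,0,-5],"spin": 0},
    {"slide": [0,0,-10],"spin": 0},
    {"slide": [0,0,-15],"spin": 0},
    {"slide": [0,0,-15],"spin": 0},
    {"slide": [0,0,-20],"spin": 0},
    {"slide": [0,0,-15],"spin": 0},
    {"slide": [0,0,0],"spin": 0},
    {"slide": [0,0,0],"spin": 0},
    {"slide": [0,0,0],"spin": 0},
    {"slide": [0,0,0],"spin": 0}
  ]
}}

```text
clock: 12.27
tcp_pos: [0.5314, 0.0838, 0.1017]
orientation: [3.141, 0.021, -0.006]
ft_force: [0.1, 0.0, -4.8]
finger_gap: 0.222
```

Run:
```python
from h import *
f=[]
for i in range(4):
    read_camera("wrist"); s=observe(); f.append(np.r_[s["ft_force"],s["moment"]])
print(np.round(f,2).tolist(),s["tcp_pos"],s["finger_gap"],s["joint_efforts"].round(1))
im=read_camera("wrist"); cv2.imwrite("pics/w5.png",im[:,:,::-1])
im=read_camera("side"); cv2.imwrite("pics/s5.png",cv2.resize(im[130:330,150:420,::-1],None,fx=2.2,fy=2.2))
```

```text
[[0.4, 0.86, -4.85, -0.05, -0.06, -0.02], [0.25, 0.76, -5.5, -0.05, -0.06, -0.05], [0.06, -0.35, -5.28, -0.05, -0.09, 0.01], [-0.3, -0.29, -5.7, -0.09, -0.09, -0.01]] [0.5321123  0.08387567 0.10255198] 0.22181625813656822 [  0.  -36.6 -31.7   0.1   0.   -0. ]
```

View pics/s5.png

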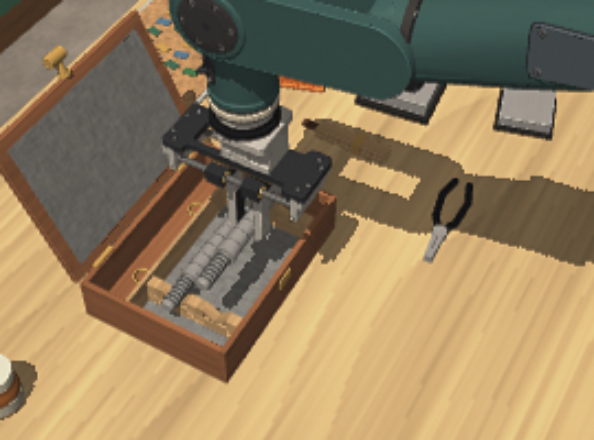

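The front mandrel is lifted clear and level, and the force reads about 5.3 N (~0.54 kg), which suits steel. The other still has to be felt, so this one goes back the same way.

>>> {"api": "drive_tool", "payload": {
  "steps": [
    {"slide": [0,0,15],"spin": 0},
    {"slide": [0,0,20],"spin": 0},
    {"slide": [0,0,15],"spin": 0},
    {"slide": [0,0,11],"spin": 0},
    {"slide": [0,0,8],"spin": 0},
    {"slide": [0,0,5],"spin": 0},
    {"slide": [0,0,3],"spin": 0},
    {"slide": [0,0,2],"spin": 0},
    {"slide": [0,0,1],"spin": 0},
    {"slide": [0,0,0],"spin": 0}
  ]
}}

```text
clock: 13.4
tcp_pos: [0.5329, 0.084, 0.0259]
orientation: [3.141, 0.022, 0.001]
ft_force: [-5.0, -0.3, 3.0]
finger_gap: 0.217
```

>>> {"api": "drive_tool", "payload": {
  "steps": [
    {"slide": [0,0,0],"spin": 0},
    {"slide": [0,0,0],"spin": 0},
    {"slide": [0,0,0],"spin": 0},
    {"slide": [0,0,0],"spin": 0}
  ],
  "hand": 0.45
}}

```text
clock: 13.73
tcp_pos: [0.5341, 0.084, 0.0248]
orientation: [-3.141, -0.021, -0.005]
ft_force: [-0.5, -0.9, 0.8]
finger_gap: 0.439
```

>>> {"api": "drive_tool", "payload": {
  "steps": [
    {"slide": [0,0,-20],"spin": 0},
    {"slide": [0,0,-35],"spin": 0},
    {"slide": [0,0,-25],"spin": 0},
    {"slide": [25,0,0],"spin": 0},
    {"slide": [28,0,0],"spin": 0},
    {"slide": [0,0,0],"spin": 0},
    {"slide": [0,0,22],"spin": 0},
    {"slide": [0,0,25],"spin": 0},
    {"slide": [0,0,20],"spin": 0},
    {"slide": [0,0,15],"spin": 0}
  ]
}}

```text
clock: 14.57
tcp_pos: [0.5844, 0.0845, 0.0194]
orientation: [3.141, 0.021, -0.004]
ft_force: [0.0, 0.0, -0.1]
finger_gap: 0.449
```

>>> {"api": "drive_tool", "payload": {
  "steps": [
    {"slide": [0,0,0],"spin": 0},
    {"slide": [0,0,0],"spin": 0}
  ]
}}

```text
clock: 14.73
tcp_pos: [0.5848, 0.0846, 0.0208]
orientation: [3.141, 0.021, -0.003]
ft_force: [0.4, 0.7, 0.2]
finger_gap: 0.45
```

>>> {"api": "drive_tool", "payload": {
  "steps": [
    {"slide": [0,0,0],"spin": 0},
    {"slide": [0,0,0],"spin": 0},
    {"slide": [0,0,0],"spin": 0},
    {"slide": [0,0,0],"spin": 0},
    {"slide": [0,0,0],"spin": 0}
  ],
  "hand": 0
}}

```text
clock: 15.15
tcp_pos: [0.5866, 0.0847, 0.0232]
orientation: [-3.141, -0.021, -0.004]
ft_force: [-0.6, 0.6, 3.0]
finger_gap: 0.218
```

>>> {"api": "drive_tool", "payload": {
  "steps": [
    {"slide": [0,0,-5],"spin": 0},
    {"slide": [0,0,-10],"spin": 0},
    {"slide": [0,0,-15],"spin": 0},
    {"slide": [0,0,-15],"spin": 0},
    {"slide": [0,0,-20],"spin": 0},
    {"slide": [0,0,-15],"spin": 0},
    {"slide": [0,0,0],"spin": 0},
    {"slide": [0,0,0],"spin": 0},
    {"slide": [0,0,0],"spin": 0},
    {"slide": [0,0,0],"spin": 0}
  ]
}}

```text
clock: 15.98
tcp_pos: [0.5845, 0.0845, 0.0998]
orientation: [3.141, 0.021, -0.005]
ft_force: [0.5, 1.0, -2.3]
finger_gap: 0.222
```

Run:
```python
from h import *
f=[]
for i in range(4):
    read_camera("wrist"); s=observe(); f.append(np.r_[s["ft_force"],s["moment"]])
print(np.round(f,2).tolist(),s["tcp_pos"],s["finger_gap"],s["joint_efforts"].round(1))
```

```text
[[0.44, 0.48, -1.87, -0.1, -0.07, -0.02], [-0.41, 0.78, -1.89, -0.04, -0.07, 0.0], [0.45, 0.23, -1.79, -0.0, -0.08, -0.02], [0.38, -0.06, -1.91, -0.04, -0.04, 0.05]] [0.58511601 0.08461656 0.10055896] 0.21926570501809695 [  0.  -39.8 -30.1   0.1   0.   -0. ]
```

The rear mandrel reads 1.9 N against the front's 5.3 N, so the rear one is the aluminium one. I'll lay it back in its cradle.

>>> {"api": "drive_tool", "payload": {
  "steps": [
    {"slide": [0,0,15],"spin": 0},
    {"slide": [0,0,20],"spin": 0},
    {"slide": [0,0,15],"spin": 0},
    {"slide": [0,0,11],"spin": 0},
    {"slide": [0,0,7],"spin": 0},
    {"slide": [0,0,4],"spin": 0},
    {"slide": [0,0,3],"spin": 0},
    {"slide": [0,0,2],"spin": 0},
    {"slide": [0,0,1],"spin": 0},
    {"slide": [0,0,1],"spin": 0}
  ]
}}

```text
clock: 17.02
tcp_pos: [0.5864, 0.0847, 0.0235]
orientation: [-3.141, -0.021, -0.003]
ft_force: [0.1, 1.5, -1.5]
finger_gap: 0.218
```

>>> {"api": "drive_tool", "payload": {
  "steps": [
    {"slide": [0,0,0],"spin": 0},
    {"slide": [0,0,0],"spin": 0},
    {"slide": [0,0,0],"spin": 0},
    {"slide": [0,0,0],"spin": 0},
    {"slide": [0,0,0],"spin": 0}
  ],
  "hand": 0.45
}}

```text
clock: 17.43
tcp_pos: [0.5859, 0.0846, 0.023]
orientation: [3.141, 0.021, 0.001]
ft_force: [0.1, -0.5, 0.1]
finger_gap: 0.448
```

>>> {"api": "drive_tool", "payload": {
  "steps": [
    {"slide": [0,0,-20],"spin": 0},
    {"slide": [0,0,-35],"spin": 0},
    {"slide": [0,0,-25],"spin": 0},
    {"slide": [-25,0,0],"spin": 0},
    {"slide": [-29,0,0],"spin": 0},
    {"slide": [0,0,0],"spin": 0},
    {"slide": [0,0,0],"spin": 0}
  ]
}}

```text
clock: 18.02
tcp_pos: [0.5307, 0.084, 0.1027]
orientation: [3.141, 0.022, 0.0]
ft_force: [-0.3, 0.0, -0.7]
finger_gap: 0.449
```

Run:
```python
from h import *
s=observe(); im=read_camera("wrist"); cv2.imwrite("pics/w6.png",im[:,:,::-1])
print(s["tcp_pos"],s["finger_gap"])
for d in spot_point("wrist","mandrel_1")[:3]: print(d["location"],d["p"],onz("wrist",d["location"],.04,s).round(4))
```

```text
[0.53072854 0.08397664 0.10270816] 0.4490201969800288
[288.3, 220.8] 0.97 [0.5327 0.0843 0.04  ]
[358.2, 217.4] 0.8 [0.5876 0.0878 0.04  ]
```

View pics/w6.png

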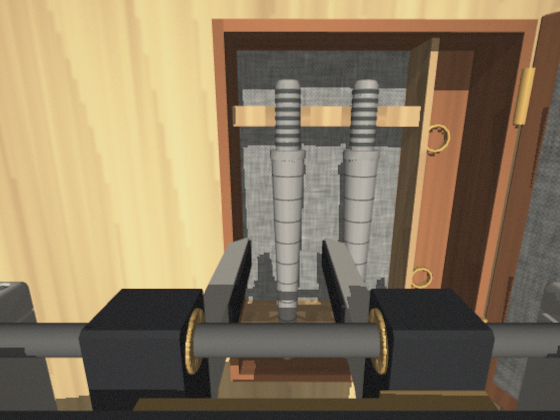

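Both mandrels are seated in their cradles and the fingers are centred on the front one, the heavy one. I'll descend and grip it firmly, and measure the block top from the saved pictures.

>>> {"api": "drive_tool", "payload": {
  "steps": [
    {"slide": [1,0,20],"spin": 0},
    {"slide": [0,0,25],"spin": 0},
    {"slide": [0,0,20],"spin": 0},
    {"slide": [0,0,15],"spin": 0},
    {"slide": [0,0,0],"spin": 0},
    {"slide": [0,0,0],"spin": 0}
  ]
}}

```text
clock: 18.62
tcp_pos: [0.533, 0.0838, 0.0218]
orientation: [3.141, 0.021, -0.003]
ft_force: [0.3, -0.5, 0.5]
finger_gap: 0.451
```

>>> {"api": "drive_tool", "payload": {
  "steps": [
    {"slide": [0,0,0],"spin": 0},
    {"slide": [0,0,0],"spin": 0},
    {"slide": [0,0,0],"spin": 0},
    {"slide": [0,0,0],"spin": 0},
    {"slide": [0,0,0],"spin": 0}
  ],
  "hand": 0,
  "force": 50
}}

```text
clock: 19.03
tcp_pos: [0.5316, 0.084, 0.0238]
orientation: [3.141, 0.021, -0.004]
ft_force: [-5.5, -0.1, 3.9]
finger_gap: 0.214
```

Run:
```python
from h import *
for c,f,(x,y) in [("scene","scene1",(222,293)),("side","side0",(333,166))]:
    a=cv2.imread(f"pics/{f}.png");h=cv2.cvtColor(a,cv2.COLOR_BGR2HSV)
    m=((h[...,1]<50)&(h[...,2]>95)).astype(np.uint8)
    n,l,st,ce=cv2.connectedComponentsWithStats(m,connectivity=4)
    print(c,h[y,x],l[y,x])
    if l[y,x]:
        i=l[y,x];r=cv2.minAreaRect(np.argwhere(l==i)[:,::-1].astype(np.float32))
        ys,xs=np.where(l==i);P=np.array([onz(c,(u,v),.034) for u,v in zip(xs,ys)])
        print(st[i],ce[i],onz(c,ce[i],.034),P.mean(0),cv2.minAreaRect((P[:,:2]*1000).astype(np.float32)))
    for q in ["punch_stand","ring_clamp"]:
        print(q)
```

```text
scene [ 18  32 159] 160
[196 278  42  39 845] [216.61065089 298.30414201] [ 0.52293936 -0.35104888  0.034     ] [ 0.52274489 -0.35093582  0.034     ] ((524.7705688476562, -346.0397033691406), (100.44695281982422, 70.02053833007812), 5.075959205627441)
punch_stand
ring_clamp
side [ 16  26 147] 277
[314 151  39  31 760] [332.70131579 166.05789474] [ 0.51849611 -0.31667748  0.034     ] [ 0.51869648 -0.31713858  0.034     ] ((519.8203125, -318.1810607910156), (99.09371185302734, 118.51873779296875), 7.034505844116211)
punch_stand
ring_clamp
```

>>> {"api": "drive_tool", "payload": {
  "steps": [
    {"slide": [-1,0,-5],"spin": 0},
    {"slide": [0,0,-15],"spin": 0},
    {"slide": [0,0,-25],"spin": 0},
    {"slide": [0,0,-30],"spin": 0},
    {"slide": [0,0,-30],"spin": 0},
    {"slide": [0,0,-30],"spin": 0},
    {"slide": [0,0,-20],"spin": 0},
    {"slide": [0,0,0],"spin": 0}
  ]
}}

```text
clock: 19.7
tcp_pos: [0.5345, 0.0841, 0.1832]
orientation: [-3.141, -0.021, -0.017]
ft_force: [2.1, 0.1, -4.8]
finger_gap: 0.217
```

Run:
```python
from h import *
for c,f,(x,y) in [("scene","scene0",(222,293)),("side","side0",(333,166))]:
    a=cv2.imread(f"pics/{f}.png");h=cv2.cvtColor(a,cv2.COLOR_BGR2HSV)
    for smax,vmin in [(50,95),(45,115),(60,120),(50,130)]:
        m=((h[...,1]<smax)&(h[...,2]>vmin)).astype(np.uint8)
        n,l,st,ce=cv2.connectedComponentsWithStats(m,connectivity=4)
        i=l[y,x]
        if i:
            ys,xs=np.where(l==i);P=np.array([onz(c,(u,v),.034) for u,v in zip(xs,ys)])
            print(c,smax,vmin,st[i],P.mean(0).round(4),cv2.minAreaRect((P[:,:2]*1000).astype(np.float32)))
s=observe();print(s["tcp_pos"],s["ft_force"],s["moment"],s["finger_gap"])
```

```text
scene 50 95 [ 196  270   51   47 1354] [ 0.5243 -0.3325  0.034 ] ((523.803955078125, -331.76605224609375), (99.01493835449219, 98.00025177001953), 6.1368865966796875)
scene 45 115 [ 196  270   51   47 1330] [ 0.5241 -0.3321  0.034 ] ((523.4697875976562, -331.36846923828125), (98.40232849121094, 97.4657211303711), 5.91183614730835)
scene 60 120 [ 196  270   51   47 1339] [ 0.5237 -0.3317  0.034 ] ((523.2271118164062, -330.8645324707031), (98.30914306640625, 98.37608337402344), 6.1954569816589355)
scene 50 130 [ 196  270   51   47 1319] [ 0.5236 -0.332   0.034 ] ((523.0718994140625, -331.210693359375), (97.66191101074219, 96.89444732666016), 6.031291484832764)
side 50 95 [314 151  39  31 760] [ 0.5187 -0.3171  0.034 ] ((519.8203125, -318.1810607910156), (99.09371185302734, 118.51873779296875), 7.034505844116211)
side 45 115 [315 152  38  27 631] [ 0.5197 -0.3257  0.034 ] ((520.9666137695312, -326.6745300292969), (98.14051818847656, 99.36247253417969), 6.223209381103516)
side 60 120 [314 151  39  28 644] [ 0.5204 -0.3261  0.034 ] ((521.0069580078125, -327.04461669921875), (98.14051818847656, 100.10694885253906), 6.223209381103516)
side 50 130 [315 151  38  27 639] [ 0.5201 -0.3263  0.034 ] ((521.05078125, -327.0398254394531), (98.05235290527344, 100.10694885253906), 6.223208904266357)
[0.53446924 0.08407855 0.18324996] [ 2.05766312  0.12776235 -4.80777115] [-0.10792125 -0.17697451 -0.02686542] 0.21705942962653307
```

Block top centre: scene gives (0.523,-0.331) and side gives (0.521,-0.327), both squares of about 98 × 99 mm. I'll use (0.522,-0.329).

>>> {"api": "drive_tool", "payload": {
  "steps": [
    {"slide": [-1.3,10,0],"spin": 0},
    {"slide": [-1.3,20,0],"spin": 0},
    {"slide": [-1.3,30,0],"spin": 0},
    {"slide": [-1.3,35,0],"spin": 0},
    {"slide": [-1.3,35,0],"spin": 0},
    {"slide": [-1.3,35,0],"spin": 0},
    {"slide": [-1.3,35,0],"spin": 0},
    {"slide": [-1.3,35,0],"spin": 0},
    {"slide": [-1.3,35,0],"spin": 0},
    {"slide": [-1.3,35,0],"spin": 0}
  ]
}}

```text
clock: 20.53
tcp_pos: [0.5204, -0.2228, 0.1736]
orientation: [-3.139, -0.02, 0.009]
ft_force: [0.4, -0.5, -5.7]
finger_gap: 0.214
```

>>> {"api": "drive_tool", "payload": {
  "steps": [
    {"slide": [-1,35,0],"spin": 0},
    {"slide": [-1,30,0],"spin": 0},
    {"slide": [-1,20,0],"spin": 0},
    {"slide": [-1,13,0],"spin": 0},
    {"slide": [-1,10,8],"spin": 0},
    {"slide": [0,0,13],"spin": 0},
    {"slide": [0,0,15],"spin": 0},
    {"slide": [0,0,12],"spin": 0},
    {"slide": [0,0,8],"spin": 0},
    {"slide": [0,0,5],"spin": 0}
  ]
}}

```text
clock: 21.37
tcp_pos: [0.5184, -0.3273, 0.1139]
orientation: [-3.139, -0.023, 0.005]
ft_force: [-0.3, -0.6, -5.5]
finger_gap: 0.218
```

>>> {"api": "drive_tool", "payload": {
  "steps": [
    {"slide": [0,0,0],"spin": 0},
    {"slide": [0,0,0],"spin": 0},
    {"slide": [0,0,0],"spin": 0},
    {"slide": [0,0,0],"spin": 0}
  ]
}}

```text
clock: 21.7
tcp_pos: [0.5199, -0.3296, 0.1181]
orientation: [3.14, 0.022, 0.003]
ft_force: [0.0, -0.4, -5.8]
finger_gap: 0.216
```

Run:
```python
from h import *
s=observe(); im=read_camera("wrist"); cv2.imwrite("pics/w7.png",im[:,:,::-1])
A=read_camera("scene");B=read_camera("side")
o=np.zeros((600,800,3),np.uint8)
o[:300,:400]=cv2.resize(A,(400,300));o[:300,400:]=cv2.resize(B,(400,300));o[300:,:400]=cv2.resize(im,(400,300))
o[300:,400:]=cv2.resize(B[95:245,240:440],(400,300));cv2.imwrite("pics/f7.png",o[:,:,::-1])
print(s["tcp_pos"],s["finger_gap"],s["ft_force"],s["moment"],R.from_rotvec(s["orientation"]).as_matrix().round(4).tolist())
for c in ["scene","side"]:
    for d in spot_point(c,"mandrel_1")[:3]: print(c,d["location"],d["p"],onz(c,d["location"],.138).round(4))
    print(proj(c,[.522,-.329,.138]))
```

```text
[ 0.51993023 -0.32958575  0.118077  ] 0.21629098732078086 [ 0.00848488 -0.43245084 -5.7809319 ] [-0.07205947 -0.09466965  0.03563075] [[0.9999, 0.0137, 0.002], [0.0137, -0.9999, -0.0016], [0.002, 0.0016, -1.0]]
scene [216.0, 274.1] 0.91 [ 0.5185 -0.3267  0.138 ]
scene [316.7, 185.5] 0.91 [0.6001 0.0257 0.138 ]
scene [305.9, 176.0] 0.71 [0.5597 0.0372 0.138 ]
[[216.63656102 275.54095519]]
side [246.5, 243.9] 0.83 [0.5353 0.1545 0.138 ]
side [338.9, 139.7] 0.82 [ 0.5113 -0.3243  0.138 ]
side [249.5, 254.6] 0.48 [0.5114 0.1784 0.138 ]
[[336.35734398 137.72411157]]
```

View pics/f7.png

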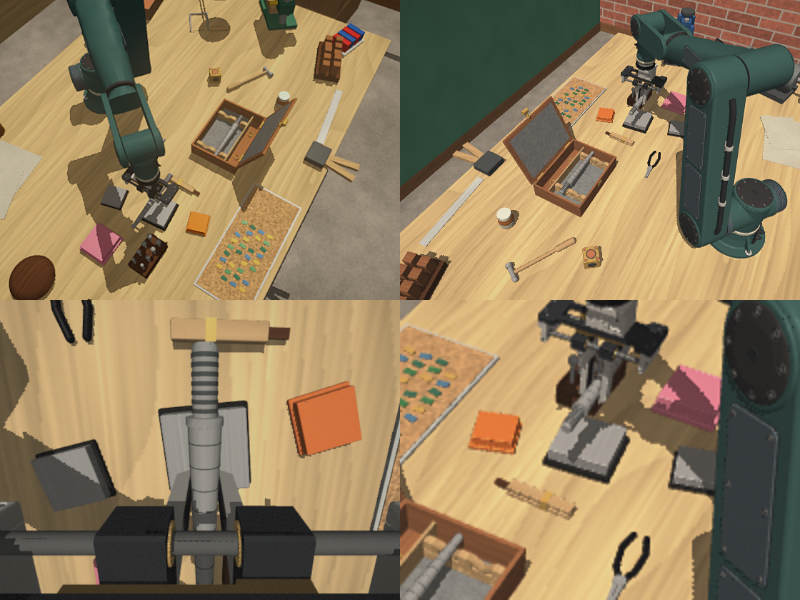

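The lid is open, the aluminium mandrel sits in the rear cradle, and the steel one is level over the larger grey block. I'll trim by +2 mm in x and 4 mm up, let it settle, and hand in.

>>> {"api": "drive_tool", "payload": {
  "steps": [
    {"slide": [2,0,-4],"spin": 0},
    {"slide": [0,0,0],"spin": 0},
    {"slide": [0,0,0],"spin": 0},
    {"slide": [0,0,0],"spin": 0},
    {"slide": [0,0,0],"spin": 0},
    {"slide": [0,0,0],"spin": 0},
    {"slide": [0,0,0],"spin": 0}
  ]
}}

```text
clock: 22.53
tcp_pos: [0.5212, -0.3292, 0.1205]
orientation: [-3.141, -0.021, 0.0]
ft_force: [-0.3, 0.6, -4.9]
finger_gap: 0.216
```

Run:
```python
from workcell import *
s=observe();print(s["tcp_pos"],s["joint_vel"].round(3),s["ft_force"],s["finger_gap"])
print(sign_off())
```

```text
[ 0.52117991 -0.32922166  0.12054787] [-0.001 -0.001  0.     0.001 -0.     0.001] [-0.29600809  0.62368155 -4.8808596 ] 0.2159048516137524
the job is handed in; nothing more can be done
None
```

The job is handed in at about 22.5 s: the heavier mandrel is held level and still over the larger grey bench block.

- **Lid:** I pinched the knob and swung the lid back. Its predicted position at 2.0 rad matched in both fixed cameras, and it was still open in the last pictures.
- **Which is heavier:** the front mandrel read about 5.3 N (steel) and the rear about 1.9 N (aluminium). Both were lifted clear in turn, and the aluminium one is back in the rear cradle.
- **Final pose:** the TCP is at (0.521, -0.329), against a block centre estimated at (0.522, -0.329). The two camera estimates of that centre differed by about 4 mm. The mandrel's axis is about 10 cm above the block's top, and its underside is roughly 1 cm closer. The grip is 50 N and joint speeds were about zero.

In the last pictures the other things on the bench and in the case looked where they had been, judged by eye. One reading was slightly off: the grip gap was 20.5 mm where 22 mm was expected, but the moments stayed small and the mandrel hung level.

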